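Walk a cast iron protector block round and set it to the fence

TASK

Only by pushing with the fingertips, never pinching or lifting it, walk the heavy grey cast iron protector block round by pushing at its corners, one and then another, until one of its two long sides squarely faces the steel fence while the block still stands clear of it; do not let it run into the fence askew. Then push the block straight home so that the whole of that long side lies flush against the fence, leave it resting there and draw back. Leave the ring gauge, mallet head, thread cap and caliper where they lie.

Things in the scene. Friction and masses are not known exactly. Their poses are not given: they have to be found in the camera images.
- protector: Heavy grey cast iron block lying flat (1.0 to 1.65 kg, dry friction, 6 to 20 N to slide): body 90 (its x) by 140 (its y) by 38 mm high, solid round collar dia 88 mm on top rising to 50 mm. Origin: centre of underside, z up. Long sides at x = +45 and -45 mm; either may go to the fence. Starts 0.6 to 1.57 rad off square, to either hand, corners at least 50 mm clear of the fence.
- fence: Fixed dark steel angle beyond the block: upright plate 360 mm long (its y), 60 high, 12 thick, low foot reaching 62 mm behind the face. Origin: shelf level, middle of the face that looks to the robot. x points out of its back, away from the robot: the block is at negative x and, flush, has its origin at x = -45 mm in this frame. Position and yaw vary.
- ring_gauge: Bystander: polished steel ring, outer diameter 68 mm, bore 40 mm, 24 mm high, loose. Origin: centre of the underside.
- mallet_head: Bystander: loose copper mallet head lying down, 75 mm long (its x), 42 mm high. Origin: on the underside, in the middle.
- thread_cap: Bystander: loose orange plastic thread cap, diameter 68 mm, 36 mm high. Origin: centre of the underside.
- caliper: Bystander: loose black dial caliper lying flat to the right of the work, 200 mm long (its y), 14 mm high at the dial. Origin: underside, middle of the beam.
Things that resemble listed ones, but are neither listed nor needed, are in the scene too. Leave any blue or purple look-alike of the protector alone.

How it is judged:
On the way:
1. a long side of the block squarely faces the fence (within 0.17 rad) while the block is still clear of it (middle of the side over 12 mm away) (angle between the x axis of protector and the x axis of fence, either way round below 0.17 rad and x of protector in the frame of fence below -0.057 m), for 0.2 s.
At the end, for the whole second after the job is handed in: The block lies flat and at rest with a long side flush on the fence: middle of that side within 4 mm of the face, square within 0.05 rad, and the whole side on the fence (block within 110 mm of the fence's middle) (x of protector in the frame of fence between -0.049 and -0.035 m and angle between the x axis of protector and the x axis of fence, either way round below 0.05 rad and y of protector in the frame of fence between -0.11 and 0.11 m and height (world z) of protector below 0.005 m and angle between protector's own z axis and vertical below 0.03 rad and linear speed of protector below 0.01 m/s); the robot touches nothing.
It fails at once if the block is lifted or tipped (8 mm up or 0.15 rad) (height (world z) of protector above 0.008 m or angle between protector's own z axis and vertical above 0.15 rad).
It fails at once if the block is run into the fence more than 0.35 rad askew (contact force between protector and fence above 2 N and angle between the x axis of protector and the x axis of fence, either way round above 0.35 rad).
It fails at once if a bystander (ring gauge, mallet head, thread cap or caliper) is moved over 15 mm (distance of any of ring_gauge, mallet_head, thread_cap, caliper from where it was at the start of the episode above 0.015 m).
It also fails if it takes over 61 s, if anything falls off the work surface, if the arm or the gripper's body presses on something with over 40 N, if the wrist force passes 120 N, or if a joint passes its speed limit or range.

ROBOT

A 6-joint arm with a two-finger parallel gripper is mounted at the origin on the work surface. World frame = base frame: x ahead of the robot, y to its left, z up, the work surface at z = 0. Lengths are in m, angles in rad, forces in N, time in s.
With the tool pointing down it reaches from about 0.3 to 0.775 m from the base axis. Payload 14.6 kg.
Tool frame: the origin (TCP) lies midway between the tips of the shut fingers; the grasp point (between the pads) lies 19 mm behind it; z points along the fingers, y is the line along which they close (so a half turn about z gives the same grasp; the last joint's range is limited). The gripper opens to 85 mm and grips with 20 to 120 N. Pads are 22 mm wide; open, the fingers measure 114 mm over their backs; the gripper's body (76 mm by 85 mm) begins 54 mm behind the grasp point. The pads swing forward as they close: fully open they stand 13 mm farther back than shut.
Start: joints at [1.206, 0.3, 1.521, -0, 1.321, -0.067], TCP at [0.161, 0.526, 0.231] pointing down, gripper open.
Joint ranges: [-3.03, 3.03], [-0.79, 2.21], [0.23, 2.52], [-1.04, 4.18], [0, 3.07], [-2.55, 2.55]. Speed limits (rad/s): [2.22, 2.22, 2.57, 3.14, 3.14, 3.14].

INTERFACE

Orientations are given as a unit quaternion [x, y, z, w].
In Python, from bench import robot gives the robot as it stands.
- The arm moves only by the tool apply_moves, never from a script. Its argument "series" is a list of rows, each an object of numbers: "claw": the finger opening in m, from 0 to 0.0854; "x", "y", "z": the shift along the tool's x, y, z in m; "roll": the turn about the tool's z in degrees. A call has exactly 5 rows; each row is the pose to reach, as a shift and turn from the pose commanded when the call began, along the tool's axes at that moment; what a row does not reach only later rows make up. A row lasts 1/8 s, in which the tool goes at most 62.5 mm and 10.7 degrees, less where a joint would pass 70% of its speed; a pose out of reach is approached as far as the arm can. A call with a gripper value outside its range is refused whole. The fingers move at their own pace and stop on an object; "grip_force" is the grip in N (left out, the last holds). Time passes only in rows, so rows that repeat a pose let the fingers close, or fill a call up. It gives the time, the measured TCP pose, the force, the opening and the grip force at its end, in the units of the state.
- robot.get_state(): the state, without advancing time (a new reading comes with each control period).
- robot.camera(name): name is "scene" or "top" or "wrist"; returns a dict with "frame" (480x640x3 uint8, red, green, blue), "fx", "fy", "cx", "cy" (pixels), "cam_to_world" (4x4, takes a point from camera to world coordinates); the wrist camera has in their place "T_tool_cam" (4x4, takes a point from camera to tool coordinates, whose origin is the TCP and whose axes are the flange's). Camera axes: x right, y down, z forward; pixel columns grow to the right and rows downward; lengths in m; the calibration is good to about 2 mm. A picture is of the moment at which its call begins: read the wrist's pose just before it. There is no depth.
- robot.hand_in(): hands the job in; it is judged then, once.
Trained networks look in a picture, given as the dict that the camera call returned (one of the last four; its "shot" number tells which), for a name from the list of things; names that differ only in an ending like _2 or _b are one class to them, and where a whole thing is asked for, a point or a joint stands for the part that bears it (a point fixed in the world has none). Each returns a list of dicts, best first, with "p" (0 to 1); they miss things now and then, are a little off and sometimes report something else, mostly with a low value. They report only what shows in the picture. A call takes as long as a camera call. They do not tell look-alikes from the thing itself.
- robot.spot_in(query, picture): "extent" ([centre column, centre row, width, height] in pixels, round what is visible of it).
- robot.masks_of(query, picture): "region" (480x640 bool, what is visible of it) and "extent" ([centre column, centre row, width, height] in pixels, round what is visible of it).
The state is a dict: "time_s": time; "qpos": joint angles; "qd": joint speeds; "effort": joint torques, N m; "position": TCP position; "ee_rot": TCP orientation; "force": force on the tool from outside, world axes, zero at the start; "ft_torque": the same for the moment, N m; "width": finger opening in m; "finger_force": force on a finger pad.
Only numpy, scipy, OpenCV 4.12 (cv2) and the standard library are available. Lean on these libraries where they do the work, as an engineer would, in place of code of your own. Each camera call takes 0.05 s, during which the arm holds its last target. There are 200 camera calls.

## Working session

There is one attempt and no reset: what is moved stays moved. The work goes in short steps, Python scripts to look and compute and a tool call to move; the robot and the scene stay as the last step left them, time stands still between calls to the robot, and variables do not carry over. Pictures are saved under pics/ and viewed, at most 10 in all, crops included, and the job is handed in when it is done.

Besides the shell and the picture viewer there is one more tool, called after ">>>" as name(argument=value, ...), one argument or row to a line, values as JSON. apply_moves: Moves the arm, as the interface text tells. Its arguments: {"type":"object","properties":{"series":{"type":"array"},"grip_force":{"type":"number"}},"required":["series"]}

```bash
mkdir -p pics; ls
cat > h.py <<'E'
import numpy as np, cv2
from bench import robot
def ray(pic,u,v,z):
    T=np.array(pic["cam_to_world"]); d=T[:3,:3]@np.array([(u-pic["cx"])/pic["fx"],(v-pic["cy"])/pic["fy"],1.])
    o=T[:3,3]; return o+d*(z-o[2])/d[2]
def proj(pic,P):
    T=np.linalg.inv(np.array(pic["cam_to_world"])); p=T[:3,:3]@np.array(P)+T[:3,3]
    return np.array([pic["fx"]*p[0]/p[2]+pic["cx"],pic["fy"]*p[1]/p[2]+pic["cy"]])
E
python3 - <<'E'
from h import *
for n in("top","scene"):
    p=robot.camera(n); cv2.imwrite(f"pics/{n}0.png",p["frame"][:,:,::-1])
    print(n,p["fx"],np.round(p["cam_to_world"],3).tolist())
    for q in["protector","fence","ring_gauge","mallet_head","thread_cap","caliper"]:
        for d in robot.masks_of(q,p)[:3]:
            e=d["extent"];print(q,round(d["p"],2),np.round(e),np.round(ray(p,e[0],e[1],0.02),3))
print(robot.get_state())
E
```

```text
pics
top 611.4767995679499 [[0.013, -0.994, 0.11, 0.37], [-1.0, -0.014, -0.008, -0.056], [0.009, -0.11, -0.994, 1.293], [0.0, 0.0, 0.0, 1.0]]
protector 0.86 [364. 314.  78.  71.] [ 0.347 -0.166  0.02 ]
protector 0.84 [260. 315.  78.  72.] [0.343 0.049 0.02 ]
protector 0.81 [210. 216.  71.  78.] [0.547 0.158 0.02 ]
fence 0.65 [307. 136. 172.  41.] [ 0.722 -0.043  0.02 ]
ring_gauge 0.82 [134. 262.  38.  36.] [0.448 0.313 0.02 ]
thread_cap 0.58 [135. 202.  36.  31.] [0.575 0.317 0.02 ]
caliper 0.84 [485. 242.  30.  92.] [ 0.501 -0.418  0.02 ]
scene 483.8360924674633 [[-0.381, 0.708, -0.595, 1.108], [0.924, 0.284, -0.254, 0.212], [-0.011, -0.647, -0.762, 0.761], [0.0, 0.0, 0.0, 1.0]]
protector 0.86 [292. 182.  66.  58.] [ 0.356 -0.156  0.02 ]
protector 0.8 [409. 292.  73.  79.] [0.554 0.172 0.02 ]
protector 0.67 [300. 261.  53.  68.] [ 0.561 -0.048  0.02 ]
fence 0.88 [269. 333. 194. 122.] [ 0.733 -0.033  0.02 ]
ring_gauge 0.65 [497. 276.  39.  34.] [0.455 0.318 0.02 ]
mallet_head 0.79 [195. 224.  26.  41.] [ 0.55  -0.293  0.02 ]
thread_cap 0.74 [486. 331.  45.  40.] [0.584 0.319 0.02 ]
caliper 0.72 [168. 202.  50.  64.] [ 0.515 -0.385  0.02 ]
{'time_s': 0.7, 'qpos': array([ 1.20643622e+00,  2.99866165e-01,  1.52102180e+00,  2.84746468e-07,
        1.32067962e+00, -6.66480795e-02]), 'qd': array([ 6.75980748e-04, -7.04807671e-04,  5.20463281e-04,  9.31575487e-06,
       -2.57153864e-04, -9.73603652e-04]), 'effort': array([ 1.10840738e-03, -5.43286872e+01, -3.61941862e+01, -2.02247315e-04,
        6.43462390e-04,  2.22105803e-05]), 'position': array([0.16135669, 0.52578428, 0.23128992]), 'ee_rot': array([1.48306930e-01, 9.88941381e-01, 1.22777526e-05, 2.54643197e-06]), 'force': array([-0.51547764, -0.27087351, -0.52222287]), 'ft_torque': array([ 0.06591227, -0.01649466, -0.01268544]), 'finger_force': 0.0, 'width': 0.08537377088035956}
```

View pics/top0.png

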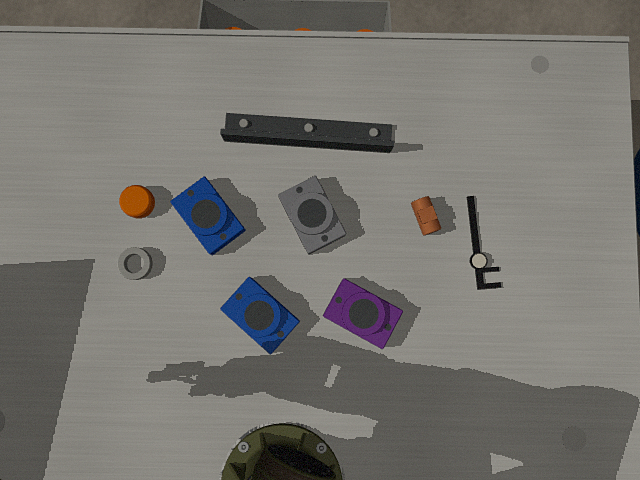

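View pics/scene0.png

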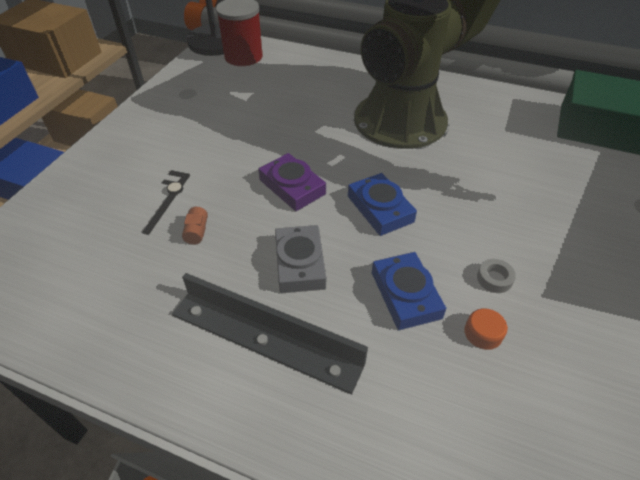

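The scene holds four blocks that could be the protector, given here by top-view pixel: grey (312,214), blue (208,215), blue (260,315) and purple (363,313). The grey one matches the description. The fence is at about (307,132), and the mallet head at (426,215). The block needs about 57° of counter-clockwise turn. I'll fit its pose and check it in a close crop.

```bash
cat >> h.py <<'E'
from scipy.optimize import minimize
def box(x0,x1,y0,y1,z0,z1): return np.array([[x,y,z] for x in(x0,x1) for y in(y0,y1) for z in(z0,z1)])
a=np.linspace(0,2*np.pi,24,endpoint=False)
PARTS={"protector":[box(-.045,.045,-.07,.07,0,.038),np.array([[.044*np.cos(t),.044*np.sin(t),z] for t in a for z in(.038,.05)])],
"fence":[box(0,.012,-.18,.18,0,.06),box(0,.062,-.18,.18,0,.008)]}
def world(P,s): c,n=np.cos(s[2]),np.sin(s[2]); return P@np.array([[c,n,0],[-n,c,0],[0,0,1]])+[s[0],s[1],0]
def hulls(pic,name,s): return [cv2.convexHull(np.array([proj(pic,p) for p in world(P,s)],np.float32)) for P in PARTS[name]]
def sil(pic,name,s):
    m=np.zeros((480,640),np.uint8)
    for h in hulls(pic,name,s): cv2.fillConvexPoly(m,np.round(h*16).astype(np.int32),1,shift=4)
    return m
def fit(views,name,s0):
    ms=[(p,cv2.GaussianBlur(m.astype(np.float32),(0,0),1.5)) for p,m in views]
    f=lambda s:sum(np.abs(cv2.GaussianBlur(sil(p,name,s).astype(np.float32),(0,0),1.5)-m).sum() for p,m in ms)
    s=np.array(s0,float)
    for k in(1,.3):
        r=minimize(f,s,method="Nelder-Mead",options=dict(initial_simplex=np.vstack([s,s+np.diag([.02,.02,.2])*k]),xatol=1e-4,fatol=1)); s=r.x
    return s,r.fun/sum(m.sum() for _,m in ms)
def mask_near(pic,name,xy):
    uv=proj(pic,[*xy,.03]); c=[d for d in robot.masks_of(name,pic) if np.hypot(*(np.array(d["extent"][:2])-uv))<30]
    return c[0]["region"] if c else None
def locate(name,s0,cams=("top","scene"),save=None):
    V=[];pp=[robot.camera(c) for c in cams]
    for p in pp:
        m=mask_near(p,name,s0[:2])
        if m is not None: V.append((p,m))
    s,e=fit(V,name,s0)
    if save:
        for p,c in zip(pp,cams):
            im=p["frame"][:,:,::-1].copy()
            for h in hulls(p,name,s): cv2.polylines(im,[np.round(h).astype(np.int32)],1,(0,255,0),1)
            u,v=proj(p,[*s[:2],.03]).astype(int); r=100
            cv2.imwrite(f"pics/{save}_{c}.png",cv2.resize(im[max(0,v-r):v+r,max(0,u-r):u+r],None,fx=2.5,fy=2.5))
    return s,e,len(V)
E
python3 - <<'E'
from h import *
print(locate("protector",[.55,-.05,-1.15],save="b"))
r=locate("fence",[.70,-.04,-.1],save="f");print(r)
print(locate("fence",[.70,-.04,-.1],cams=("top",)))
i=[cv2.resize(cv2.imread(f"pics/{k}.png"),(400,300)) for k in("b_top","b_scene","f_top","f_scene")]
cv2.imwrite("pics/fit0.png",np.vstack([np.hstack(i[:2]),np.hstack(i[2:])]))
E
```

```text
(array([ 0.55249743, -0.05387115, -1.08213342]), np.float64(0.055790043602731404), 2)
(array([ 0.70411452, -0.04085635, -0.05877936]), np.float64(0.04595958544331912), 2)
(array([ 0.7036346 , -0.04111438, -0.05951541]), np.float64(0.03632451612615682), 1)
```

View pics/fit0.png

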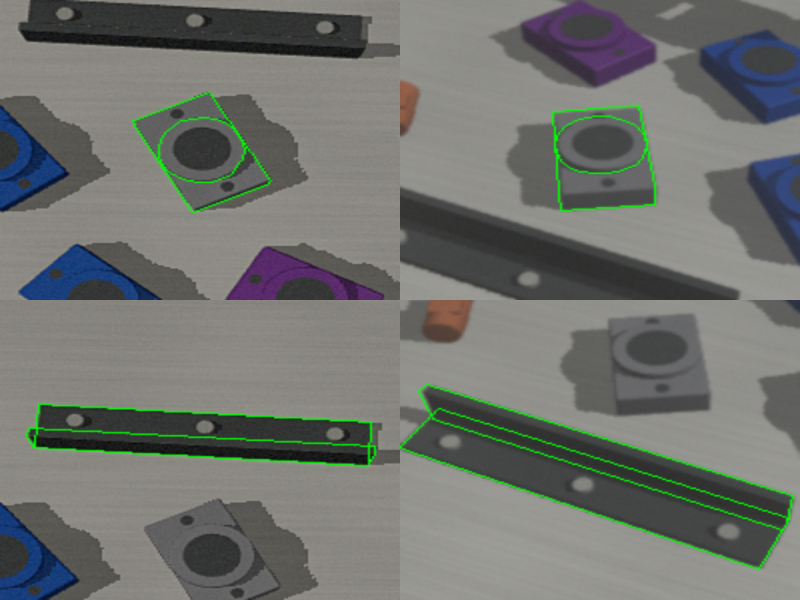

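The overlay matches: the thing is the grey block, with a fence-relative yaw of -1.02 rad. I plan in the fence frame. First I push the +x side near the fence-end corner, which backs the block away from the fence, then the opposite corner.

>>> apply_moves(
  series=[
    {"x": -0.05, "y": -0.035, "z": 0.02, "roll": -7, "claw": 0},
    {"x": -0.1, "y": -0.07, "z": 0.04, "roll": -13.6, "claw": 0},
    {"x": -0.15, "y": -0.105, "z": 0.06, "roll": -13.6, "claw": 0},
    {"x": -0.2, "y": -0.14, "z": 0.08, "roll": -13.6, "claw": 0},
    {"x": -0.25, "y": -0.175, "z": 0.1, "roll": -13.6, "claw": 0},
  ],
)

```text
time_s: 1.82
position: [0.3449, 0.29, 0.1337]
ee_rot: [0.03, 1.0, 0.0, 0.0]
force: [2.1, 0.9, -0.2]
width: 0.0001
finger_force: 0.0
```

```bash
cat >> h.py <<'E'
from scipy.spatial.transform import Rotation as Ro
F=np.array([.7039,-.041,-.059])
def tof(p): c,n=np.cos(F[2]),np.sin(F[2]); d=np.array(p[:2])-F[:2]; return np.array([c*d[0]+n*d[1],-n*d[0]+c*d[1]])
def rel(s): return np.array([*tof(s),(s[2]-F[2]+np.pi/2)%np.pi-np.pi/2])
def tool():
    s=robot.get_state(); R=Ro.from_quat(s["ee_rot"]).as_matrix()
    yaw=np.arctan2(R[1,1],R[0,1])-np.pi/2-F[2]   # tool y against fence y
    return np.round([s["time_s"],*tof(s["position"]),s["position"][2],np.degrees(yaw),s["width"]],4), np.round(s["force"],1)
E
python3 -c "from h import *;print(tool())"
```

```text
(array([ 1.825e+00, -3.779e-01,  3.093e-01,  1.337e-01, -6.750e-02,
        1.000e-04]), array([ 2.1,  0.9, -0.2]))
```

>>> apply_moves(
  series=[
    {"x": -0.04, "y": -0.046, "claw": 0},
    {"x": -0.08, "y": -0.092, "claw": 0},
    {"x": -0.12, "y": -0.138, "claw": 0},
    {"x": -0.16, "y": -0.184, "claw": 0},
    {"x": -0.2, "y": -0.23, "claw": 0},
  ],
)

```text
invalid input at $.series[0]: expected keys claw, x, y, z, roll
```

>>> apply_moves(
  series=[
    {"x": -0.04, "y": -0.046, "claw": 0},
    {"x": -0.08, "y": -0.092, "claw": 0},
    {"x": -0.115, "y": -0.137, "claw": 0},
    {"x": -0.115, "y": -0.137, "claw": 0},
    {"x": -0.115, "y": -0.137, "claw": 0},
  ],
)

```text
invalid input at $.series[0]: expected keys claw, x, y, z, roll
```

```bash
python3 -c "from h import *;print(tool())"
```

```text
(array([ 1.825e+00, -3.779e-01,  3.093e-01,  1.337e-01, -6.750e-02,
        1.000e-04]), array([ 2.1,  0.9, -0.2]))
```

>>> apply_moves(
  series=[
    {"x": -0.04, "y": -0.046, "z": 0, "roll": 0, "claw": 0},
    {"x": -0.08, "y": -0.092, "z": 0, "roll": 0, "claw": 0},
    {"x": -0.12, "y": -0.138, "z": 0, "roll": 0, "claw": 0},
    {"x": -0.16, "y": -0.184, "z": 0, "roll": 0, "claw": 0},
    {"x": -0.2, "y": -0.23, "z": 0, "roll": 0, "claw": 0},
  ],
)

```text
time_s: 2.45
position: [0.5308, 0.0481, 0.1342]
ee_rot: [0.03, 1.0, 0.0, 0.0]
force: [0.7, 2.0, -0.5]
width: 0.0001
finger_force: 0.0
```

>>> apply_moves(
  series=[
    {"x": -0.04, "y": -0.046, "z": 0, "roll": 0, "claw": 0},
    {"x": -0.08, "y": -0.092, "z": 0, "roll": 0, "claw": 0},
    {"x": -0.115, "y": -0.137, "z": 0, "roll": 0, "claw": 0},
    {"x": -0.115, "y": -0.137, "z": 0, "roll": 0, "claw": 0},
    {"x": -0.115, "y": -0.137, "z": 0, "roll": 0, "claw": 0},
  ],
)

```text
time_s: 3.08
position: [0.6359, -0.0935, 0.1336]
ee_rot: [0.03, 1.0, 0.0, -0.0]
force: [-0.6, 0.7, 0.7]
width: 0.0001
finger_force: 0.0
```

```bash
python3 -c "from h import *;print(tool())"
```

```text
(array([ 3.075e+00, -6.480e-02, -5.640e-02,  1.336e-01, -9.660e-02,
        1.000e-04]), array([-0.6,  0.7,  0.7]))
```

>>> apply_moves(
  series=[
    {"x": -0.003, "y": -0.004, "z": 0.03, "roll": 0, "claw": 0},
    {"x": -0.003, "y": -0.004, "z": 0.07, "roll": 0, "claw": 0},
    {"x": -0.003, "y": -0.004, "z": 0.105, "roll": 0, "claw": 0},
    {"x": -0.003, "y": -0.004, "z": 0.117, "roll": 0, "claw": 0},
    {"x": -0.003, "y": -0.004, "z": 0.117, "roll": 0, "claw": 0},
  ],
)

```text
time_s: 3.7
position: [0.6389, -0.0973, 0.0173]
ee_rot: [0.03, 1.0, 0.0, -0.0]
force: [-0.2, 0.2, 0.2]
width: 0.0001
finger_force: 0.0
```

>>> apply_moves(
  series=[
    {"x": 0.005, "y": 0.008, "z": 0, "roll": 0, "claw": 0},
    {"x": 0.011, "y": 0.017, "z": 0, "roll": 0, "claw": 0},
    {"x": 0.017, "y": 0.025, "z": 0, "roll": 0, "claw": 0},
    {"x": 0.023, "y": 0.032, "z": 0, "roll": 0, "claw": 0},
    {"x": 0.029, "y": 0.038, "z": 0, "roll": 0, "claw": 0},
  ],
)

```text
time_s: 4.32
position: [0.6134, -0.0578, 0.0184]
ee_rot: [0.03, 1.0, -0.0, 0.002]
force: [8.3, -3.0, -1.1]
width: -0.0002
finger_force: 3.5
```

Run:
```python
from h import *
print(tool()); s,e,n=locate("protector",[.545,-.05,-.95],save="p1");print(rel(s),e,n)
```

```text
(array([ 4.325e+00, -8.930e-02, -2.210e-02,  1.840e-02, -7.530e-02,
       -2.000e-04]), array([ 8.3, -3. , -1.1]))
[-0.17669243 -0.00111759 -1.05534723] 0.752717498164849 1
```

>>> apply_moves(
  series=[
    {"x": 0.006, "y": 0.005, "z": 0, "roll": 0, "claw": 0},
    {"x": 0.012, "y": 0.01, "z": 0, "roll": 0, "claw": 0},
    {"x": 0.018, "y": 0.014, "z": 0, "roll": 0, "claw": 0},
    {"x": 0.024, "y": 0.018, "z": 0, "roll": 0, "claw": 0},
    {"x": 0.024, "y": 0.018, "z": 0, "roll": 0, "claw": 0},
  ],
)

```text
time_s: 5.15
position: [0.59, -0.0385, 0.0178]
ee_rot: [0.03, 1.0, -0.0, 0.001]
force: [1.9, -1.5, 1.1]
width: -0.0
finger_force: 1.4
```

>>> apply_moves(
  series=[
    {"x": -0.012, "y": -0.018, "z": 0, "roll": 0, "claw": 0},
    {"x": -0.012, "y": -0.03, "z": -0.02, "roll": 0, "claw": 0},
    {"x": -0.012, "y": -0.04, "z": -0.08, "roll": 0, "claw": 0},
    {"x": -0.012, "y": -0.09, "z": -0.115, "roll": 0, "claw": 0},
    {"x": -0.012, "y": -0.15, "z": -0.115, "roll": 0, "claw": 0},
  ],
)

```text
time_s: 5.78
position: [0.5932, -0.1904, 0.1371]
ee_rot: [0.029, 1.0, -0.001, 0.003]
force: [0.9, -0.8, -0.1]
width: 0.0002
finger_force: 0.0
```

Run:
```python
from h import *
print(tool())
for c in("top","scene"):
  p=robot.camera(c); cv2.imwrite(f"pics/{c}1.png",p["frame"][:,:,::-1])
  for d in robot.masks_of("protector",p): print(c,d["p"],np.round(d["extent"]))
s,e,n=locate("protector",[.535,-.05,-.6],save="p1");print(rel(s),e,n)
a,b=[cv2.resize(cv2.imread(f"pics/{k}.png"),(400,300)) for k in("top1","scene1")]
cv2.imwrite("pics/v1.png",np.hstack([a,b]))
```

```text
(array([ 5.775e+00, -1.017e-01, -1.556e-01,  1.371e-01,  7.700e-03,
        2.000e-04]), array([ 0.9, -0.8, -0.1]))
top 0.89 [209. 214.  75.  76.]
top 0.77 [296. 231.  65.  67.]
top 0.76 [253. 315.  68.  74.]
scene 0.85 [316. 248.  66.  68.]
scene 0.8 [409. 291.  69.  77.]
scene 0.69 [291. 184.  68.  59.]
[-0.18688384 -0.00483606 -0.63101849] 0.18841840157548476 2
```

View pics/v1.png

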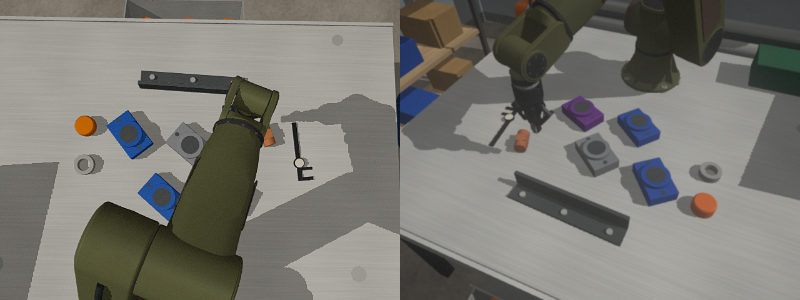

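Run:
```python
from h import *
s,e,n=locate("protector",[.535,-.05,-.6],cams=("scene",),save="p1");r=rel(s);print(r,e,n)
blk=lambda x,y:np.round(r[:2]+[np.cos(r[2])*x-np.sin(r[2])*y,np.sin(r[2])*x+np.cos(r[2])*y],4)
print("corners",blk(.045,.07),blk(.045,-.07),blk(-.045,-.07),blk(-.045,.07),"contact",blk(-.045,-.055))
```

```text
[-0.19065151 -0.00800661 -0.66198499] 0.07262021589793916 1
corners [-0.1121  0.0195] [-0.1982 -0.0909] [-0.2692 -0.0356] [-0.1831  0.0749] contact [-0.26   -0.0237]
```

View pics/p1_scene.png

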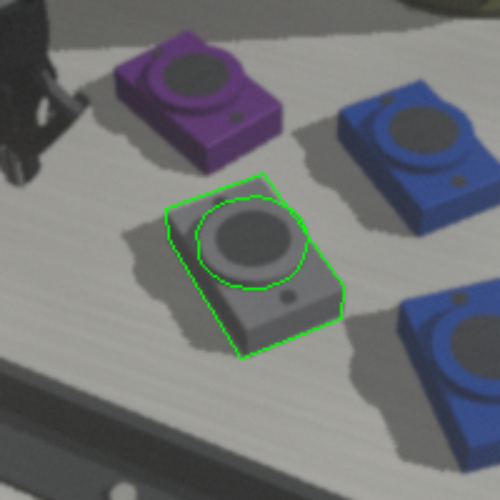

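>>> apply_moves(
  series=[
    {"x": 0.045, "y": 0.038, "z": 0, "roll": 0, "claw": 0},
    {"x": 0.09, "y": 0.077, "z": 0, "roll": 0, "claw": 0},
    {"x": 0.135, "y": 0.115, "z": 0, "roll": 0, "claw": 0},
    {"x": 0.179, "y": 0.152, "z": 0, "roll": 0, "claw": 0},
    {"x": 0.179, "y": 0.152, "z": 0, "roll": 0, "claw": 0},
  ],
)

```text
time_s: 6.9
position: [0.4209, -0.0246, 0.1322]
ee_rot: [0.029, 1.0, 0.0, -0.0]
force: [0.4, -0.3, 0.1]
width: 0.0003
finger_force: 0.0
```

```bash
python3 -c "from h import *;print(tool())"
```

```text
(array([ 6.900e+00, -2.835e-01, -3.000e-04,  1.322e-01,  1.016e-01,
        3.000e-04]), array([ 0.4, -0.3,  0.1]))
```

>>> apply_moves(
  series=[
    {"x": 0, "y": 0, "z": 0.04, "roll": 0, "claw": 0},
    {"x": 0, "y": 0, "z": 0.08, "roll": 0, "claw": 0},
    {"x": 0, "y": 0, "z": 0.105, "roll": 0, "claw": 0},
    {"x": 0, "y": 0, "z": 0.115, "roll": 0, "claw": 0},
    {"x": 0, "y": 0, "z": 0.115, "roll": 0, "claw": 0},
  ],
)

```text
time_s: 7.52
position: [0.4232, -0.0269, 0.017]
ee_rot: [0.03, 1.0, 0.0, -0.0]
force: [-0.2, 0.6, -0.0]
width: 0.0
finger_force: 0.0
```

>>> apply_moves(
  series=[
    {"x": -0.009, "y": -0.008, "z": 0, "roll": 0, "claw": 0},
    {"x": -0.018, "y": -0.016, "z": 0, "roll": 0, "claw": 0},
    {"x": -0.027, "y": -0.023, "z": 0, "roll": 0, "claw": 0},
    {"x": -0.036, "y": -0.029, "z": 0, "roll": 0, "claw": 0},
    {"x": -0.046, "y": -0.034, "z": 0, "roll": 0, "claw": 0},
  ],
)

```text
time_s: 8.15
position: [0.4656, -0.0641, 0.0172]
ee_rot: [0.03, 1.0, 0.0, -0.002]
force: [-16.3, 0.1, 9.7]
width: -0.0
finger_force: 7.4
```

Run:
```python
from h import *
print(tool()); s,e,n=locate("protector",[.525,-.05,-.5],cams=("scene",),save="p2");print(rel(s),e,n)
```

```text
(array([ 8.15  , -0.2365, -0.0371,  0.0172, -0.1056, -0.    ]), array([-16.3,   0.1,   9.7]))
[-0.1697068  -0.01017697 -0.35503274] 0.08144233758159776 1
```

>>> apply_moves(
  series=[
    {"x": -0.009, "y": -0.004, "z": 0, "roll": 0, "claw": 0},
    {"x": -0.018, "y": -0.007, "z": 0, "roll": 0, "claw": 0},
    {"x": -0.026, "y": -0.01, "z": 0, "roll": 0, "claw": 0},
    {"x": -0.03, "y": -0.012, "z": 0, "roll": 0, "claw": 0},
    {"x": -0.03, "y": -0.012, "z": 0, "roll": 0, "claw": 0},
  ],
)

```text
time_s: 8.88
position: [0.4958, -0.0781, 0.0173]
ee_rot: [0.03, 1.0, -0.0, -0.001]
force: [-6.7, -1.7, 2.1]
width: -0.0
finger_force: 3.5
```

Run:
```python
from h import *
print(tool()); s,e,n=locate("protector",[.535,-.05,-.25],cams=("scene",),save="p3");print(rel(s),e,n)
```

```text
(array([ 8.875 , -0.2055, -0.0493,  0.0173, -0.1118, -0.    ]), array([-6.7, -1.7,  2.1]))
[-0.14817837 -0.00848836 -0.06995075] 0.056266277365064454 1
```

>>> apply_moves(
  series=[
    {"x": 0.025, "y": 0, "z": 0, "roll": 0, "claw": 0.085},
    {"x": 0.03, "y": 0.041, "z": 0, "roll": 0, "claw": 0.085},
    {"x": 0.03, "y": 0.041, "z": 0, "roll": 0, "claw": 0.085},
    {"x": 0.03, "y": 0.041, "z": 0.012, "roll": 0, "claw": 0.085},
    {"x": 0.03, "y": 0.041, "z": 0.012, "roll": 0, "claw": 0.085},
  ],
)

```text
time_s: 9.6
position: [0.4683, -0.0352, 0.004]
ee_rot: [0.031, 1.0, 0.0, -0.001]
force: [-0.7, 0.8, -0.6]
width: 0.0847
finger_force: 0.0
```

>>> apply_moves(
  series=[
    {"x": -0.012, "y": 0, "z": 0, "roll": 0, "claw": 0.085},
    {"x": -0.024, "y": 0, "z": 0, "roll": 0, "claw": 0.085},
    {"x": -0.035, "y": 0, "z": 0, "roll": 0, "claw": 0.085},
    {"x": -0.045, "y": 0, "z": 0, "roll": 0, "claw": 0.085},
    {"x": -0.055, "y": 0, "z": 0, "roll": 0, "claw": 0.085},
  ],
)

```text
time_s: 10.22
position: [0.5219, -0.0378, 0.0047]
ee_rot: [0.03, 1.0, 0.0, -0.003]
force: [-20.1, 1.5, 14.5]
width: 0.0854
finger_force: 10.4
```

Run:
```python
from h import *
print(tool()); s,e,n=locate("protector",[.57,-.05,-.06],cams=("scene",),save="p4");print(rel(s),e,n)
```

```text
(array([ 1.0225e+01, -1.8180e-01, -7.5000e-03,  4.7000e-03, -7.7400e-02,
        8.5400e-02]), array([-20.1,   1.5,  14.5]))
[-0.12588599 -0.00446291  0.00501762] 0.037784120680205556 1
```

View pics/p4_scene.png

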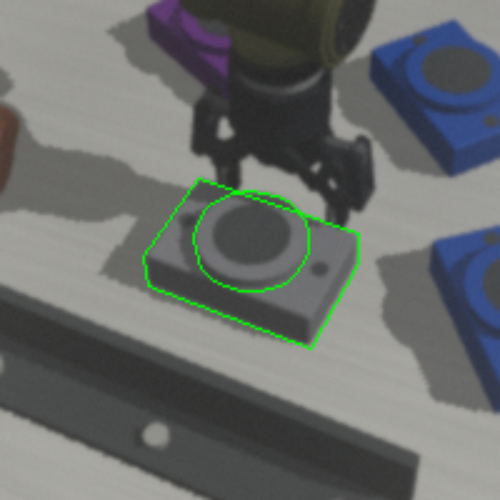

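The crop shows both fingertips on the near long side and the block square to the fence (fit yaw 0.005 rad), still about 80 mm short of it. Next I push it straight home.

>>> apply_moves(
  series=[
    {"x": -0.01, "y": 0, "z": 0, "roll": 0, "claw": 0.085},
    {"x": -0.02, "y": 0, "z": 0, "roll": 0, "claw": 0.085},
    {"x": -0.03, "y": 0, "z": 0, "roll": 0, "claw": 0.085},
    {"x": -0.04, "y": 0, "z": 0, "roll": 0, "claw": 0.085},
    {"x": -0.05, "y": 0, "z": 0, "roll": 0, "claw": 0.085},
  ],
)

```text
time_s: 10.95
position: [0.5721, -0.0407, 0.0046]
ee_rot: [0.03, 1.0, 0.0, -0.003]
force: [-17.7, 0.7, 10.3]
width: 0.085
finger_force: 8.8
```

>>> apply_moves(
  series=[
    {"x": -0.006, "y": 0, "z": 0, "roll": 0, "claw": 0.085},
    {"x": -0.012, "y": 0, "z": 0, "roll": 0, "claw": 0.085},
    {"x": -0.017, "y": 0, "z": 0, "roll": 0, "claw": 0.085},
    {"x": -0.021, "y": 0, "z": 0, "roll": 0, "claw": 0.085},
    {"x": -0.024, "y": 0, "z": 0, "roll": 0, "claw": 0.085},
  ],
)

```text
time_s: 11.58
position: [0.596, -0.0422, 0.0046]
ee_rot: [0.03, 1.0, 0.0, -0.003]
force: [-17.4, 0.3, 10.3]
width: 0.0852
finger_force: 8.8
```

Run:
```python
from h import *
print(tool()); s,e,n=locate("protector",[.65,-.05,-.06],cams=("scene",));print(rel(s),e,n)
```

```text
(array([ 1.1575e+01, -1.0760e-01, -7.5000e-03,  4.6000e-03, -7.4500e-02,
        8.5200e-02]), array([-17.4,   0.3,  10.3]))
[-0.07365654 -0.00643519 -0.03025801] 0.31287820107727754 1
```

>>> apply_moves(
  series=[
    {"x": -0.0015, "y": 0, "z": 0, "roll": 0, "claw": 0.085},
    {"x": -0.003, "y": 0, "z": 0, "roll": 0, "claw": 0.085},
    {"x": -0.0045, "y": 0, "z": 0, "roll": 0, "claw": 0.085},
    {"x": -0.006, "y": 0, "z": 0, "roll": 0, "claw": 0.085},
    {"x": -0.006, "y": 0, "z": 0, "roll": 0, "claw": 0.085},
  ],
)

```text
time_s: 12.3
position: [0.6021, -0.0425, 0.0046]
ee_rot: [0.03, 1.0, 0.0, -0.002]
force: [-14.5, 1.7, 8.2]
width: 0.0848
finger_force: 7.3
```

>>> apply_moves(
  series=[
    {"x": -0.001, "y": 0, "z": 0, "roll": 0, "claw": 0.085},
    {"x": -0.002, "y": 0, "z": 0, "roll": 0, "claw": 0.085},
    {"x": -0.002, "y": 0, "z": 0, "roll": 0, "claw": 0.085},
    {"x": -0.002, "y": 0, "z": 0, "roll": 0, "claw": 0.085},
    {"x": -0.002, "y": 0, "z": 0, "roll": 0, "claw": 0.085},
  ],
)

```text
time_s: 12.92
position: [0.603, -0.0426, 0.0046]
ee_rot: [0.03, 1.0, 0.0, -0.004]
force: [-26.4, 0.9, 15.1]
width: 0.085
finger_force: 13.1
```

```bash
python3 -c "from h import *;print(tool())"
```

```text
(array([ 1.2925e+01, -1.0070e-01, -7.6000e-03,  4.6000e-03, -7.2500e-02,
        8.5000e-02]), array([-26.4,   0.9,  15.1]))
```

>>> apply_moves(
  series=[
    {"x": -0.0005, "y": 0, "z": 0, "roll": 0, "claw": 0.085},
    {"x": -0.001, "y": 0, "z": 0, "roll": 0, "claw": 0.085},
    {"x": -0.001, "y": 0, "z": 0, "roll": 0, "claw": 0.085},
    {"x": -0.001, "y": 0, "z": 0, "roll": 0, "claw": 0.085},
    {"x": -0.001, "y": 0, "z": 0, "roll": 0, "claw": 0.085},
  ],
)

```text
time_s: 13.55
position: [0.603, -0.0426, 0.0045]
ee_rot: [0.03, 1.0, 0.0, -0.005]
force: [-35.3, 1.3, 21.3]
width: 0.0848
finger_force: 17.9
```

>>> apply_moves(
  series=[
    {"x": 0.01, "y": 0, "z": 0, "roll": 0, "claw": 0.085},
    {"x": 0.03, "y": 0, "z": 0, "roll": 0, "claw": 0.085},
    {"x": 0.06, "y": 0, "z": -0.03, "roll": 0, "claw": 0.085},
    {"x": 0.1, "y": 0, "z": -0.08, "roll": 0, "claw": 0.085},
    {"x": 0.14, "y": 0, "z": -0.12, "roll": 0, "claw": 0.085},
  ],
)

```text
time_s: 14.18
position: [0.466, -0.0344, 0.1265]
ee_rot: [0.03, 1.0, -0.0, 0.001]
force: [0.9, 0.1, 0.1]
width: 0.0848
finger_force: 0.0
```

>>> apply_moves(
  series=[
    {"x": 0.04, "y": 0.02, "z": -0.03, "roll": 0, "claw": 0.085},
    {"x": 0.08, "y": 0.04, "z": -0.05, "roll": 0, "claw": 0.085},
    {"x": 0.1, "y": 0.08, "z": -0.07, "roll": 0, "claw": 0.085},
    {"x": 0.1, "y": 0.12, "z": -0.08, "roll": 0, "claw": 0.085},
    {"x": 0.1, "y": 0.14, "z": -0.08, "roll": 0, "claw": 0.085},
  ],
)

```text
time_s: 14.8
position: [0.3757, 0.1131, 0.2063]
ee_rot: [0.029, 1.0, 0.0, 0.001]
force: [-0.1, -0.0, 0.5]
width: 0.0846
finger_force: 0.0
```

Run:
```python
from h import *
print(tool())
for c in("scene","top"): s,e,n=locate("protector",[.655,-.05,-.06],cams=(c,),save="end");print(c,rel(s),e,n)
a,b=[cv2.imread(f"pics/end_{k}.png") for k in("top","scene")]
cv2.imwrite("pics/end.png",np.hstack([cv2.resize(i,(400,400)) for i in(a,b)]))
```

```text
(array([ 1.480e+01, -3.367e-01,  1.345e-01,  2.063e-01, -3.000e-04,
        8.460e-02]), array([-0.1, -0. ,  0.5]))
scene [-0.07338345 -0.00777885 -0.00229936] 0.46148631125742173 1
top [-0.04624646 -0.00812347 -0.01252851] 0.04630064767123925 1
```

View pics/end.png

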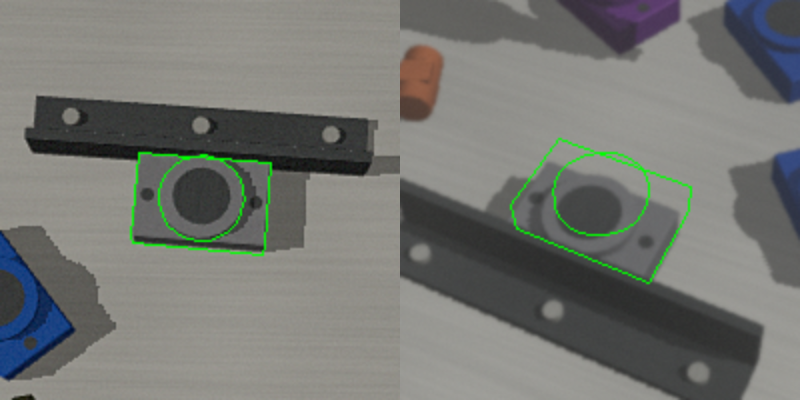

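The top view shows the block flush along the fence, with fits of -46 mm in x and -0.013 rad. The scene overlay is off only because the fence hides the block's foot. The push force also rose from 17 N to 35 N with no further motion, so the block is home, and I'm handing in.

```bash
python3 -c "from h import *;print(robot.hand_in())"
```

```text
the job is handed in; nothing more can be done
None
```

I pushed the grey block round at its corners, squared it clear of the fence, pushed it flush, drew the arm back and handed in; the last top view puts it 1 mm off the fence and 0.013 rad off square, but the hand-in gave no verdict.

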